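Sweep the kiln stilts off the ware board into their tray

TASK

With the closed fingers, sweep the three small three-armed kiln stilts along the ware board and over its end into the open tray that stands there (not onto the plaster slab at the other end). Only push them: do not pick up or lift any, and leave the three little pots on the board standing where they are.

Things in the scene. Friction and masses are not known exactly. Their poses are not given: they have to be found in the camera images.
- board: fixed plywood ware board, 280 (its x) by 320 (its y) mm, its top 36 mm above the table. Origin: centre of its footprint, at table height; y runs along the 320 mm length, z up. A batten 6 mm wide, rising 12 mm above the top, runs along each long edge (x = +-137 mm); both ends (y = +-160 mm) are open
- tray: fixed open grey tray, 270 (its x) by 150 (its y) by 30 mm high, walls 4 mm, inner floor 4 mm up; it stands square to the board with a 3 mm gap, against the board's +y or -y end (it varies), its rim 6 mm below the board's top. Origin: centre of its footprint, at table height. At the board's other end stands a solid plaster slab of the same outside size
- stilt_a_mid (a point): loose fired-clay kiln stilt lying flat on the board: three arms at 120 degrees, each 24 mm long and 10 mm wide, 15 mm high (plus three 3 mm points on top), about 35 g; this point is its centre, 7.5 mm above its underside. It lies in the lane between the near batten and the middle row of pots (within 12 mm of board x = -90 mm), its centre at least 60 mm from both ends
- stilt_b_mid (a point): loose fired-clay kiln stilt lying flat on the board: three arms at 120 degrees, each 24 mm long and 10 mm wide, 15 mm high (plus three 3 mm points on top), about 35 g; this point is its centre, 7.5 mm above its underside. It lies in the lane between the near batten and the middle row of pots (within 12 mm of board x = -90 mm), its centre at least 60 mm from both ends
- stilt_c_mid (a point): loose fired-clay kiln stilt lying flat on the board: three arms at 120 degrees, each 24 mm long and 10 mm wide, 15 mm high (plus three 3 mm points on top), about 35 g; this point is its centre, 7.5 mm above its underside. It lies in the lane between the far batten and the middle row of pots (within 12 mm of board x = +90 mm), its centre at least 60 mm from both ends
- cup: small open bisque cup, 54 mm across, 55 mm high, loose, standing on the board in its middle row (board x about 0); origin: centre of its underside. A bystander: it stays
- bud_vase: small closed bisque bud vase, 60 mm across, 58 mm high, loose, standing on the board in its middle row (board x about 0); origin: centre of its underside. A bystander: it stays
- dish: small bisque dish, 62 mm across, 32 mm high, loose, standing on the board in its middle row (board x about 0); origin: centre of its underside. A bystander: it stays
Things that resemble listed ones, but are neither listed nor needed, are in the scene too. Leave any green look-alike of the part that bears stilt_c_mid alone. Leave any green look-alike of the part that bears stilt_a_mid alone.

How it is judged:
At the end, for the whole second after the job is handed in: The centres of all three stilts are inside the tray's walls and no higher than about its rim (32 mm above the table), the stilts are at rest, and the three pots on the board stand upright within 15 mm of where they were (x of stilt_a_mid in the frame of tray between -0.131 and 0.131 m and y of stilt_a_mid in the frame of tray between -0.071 and 0.071 m and z of each of stilt_a_mid, stilt_b_mid, stilt_c_mid in the frame of tray below 0.032 m and linear speed of each of stilt_a, stilt_b, stilt_c below 0.03 m/s and x of stilt_b_mid in the frame of tray between -0.131 and 0.131 m and y of stilt_b_mid in the frame of tray between -0.071 and 0.071 m and x of stilt_c_mid in the frame of tray between -0.131 and 0.131 m and y of stilt_c_mid in the frame of tray between -0.071 and 0.071 m and distance of each of cup, bud_vase, dish from where it was at the start of the episode below 0.015 m and angle between each of cup, bud_vase, dish's own z axis and vertical below 0.2 rad); the robot touches nothing.
It fails at once if a stilt is lifted: its centre rises more than 22 mm above where it lay (height (world z) of any of stilt_a_mid, stilt_b_mid, stilt_c_mid above 0.065 m).
It fails at once if a pot on the board is displaced by more than 15 mm or tipped by more than 0.3 rad (distance of any of cup, bud_vase, dish from where it was at the start of the episode above 0.015 m or angle between any of cup, bud_vase, dish's own z axis and vertical above 0.3 rad).
It also fails if it takes over 72 s, if anything falls off the work surface, if the arm or the gripper's body presses on something with over 40 N, if the wrist force passes 120 N, or if a joint passes its speed limit or range.

ROBOT

A 7-joint arm with a two-finger parallel gripper is mounted at the origin on the work surface. World frame = base frame: x ahead of the robot, y to its left, z up, the work surface at z = 0. Lengths are in m, angles in rad, forces in N, time in s.
With the tool pointing down it reaches from about 0.4 to 0.9 m from the base axis. Payload 5.6 kg.
Tool frame: the origin (TCP) lies midway between the tips of the shut fingers; the grasp point (between the pads) lies 19 mm behind it; z points along the fingers, y is the line along which they close (so a half turn about z gives the same grasp; the last joint's range is limited). The gripper opens to 92 mm and grips with 3 to 60 N. Pads are 20 mm wide; open, the fingers measure 128 mm over their backs; the gripper's body (75 mm by 189 mm) begins 69 mm behind the grasp point.
Start: joints at [-1.247, 0.468, -0.012, 1.603, 0.006, 1.071, -0.056], TCP at [0.233, 0.607, 0.215] pointing down, gripper open.
Joint ranges: [-2.53, 2.53], [-0.31, 2.02], [-1.57, 1.55], [0.28, 2.44], [-1.29, 4.43], [0.15, 1.84], [-2.92, 2.92]. Speed limits (rad/s): [2.57, 2.57, 3.14, 3.14, 3.14, 3.14, 3.14].

INTERFACE

Orientations are given as a 3x3 rotation matrix whose columns are the frame's x, y, z axes.
In Python, from station import env, effector, solver, viewer, workorder, search_frame, tip_of gives the robot as it stands. Calls block until the motion is done:
- env.reach(position, orientation): joint-space move of the TCP to a pose.
- env.movel(position, frame=None, rate=0.15): straight line of the TCP; frame=None keeps the orientation; rate is the mean speed in m/s.
- env.goto_joints(angles): joint-space move.
- effector.release() and effector.grasp(squeeze=None): open the fingers fully, or close them until they stop; squeeze is the grip in N (None keeps the last).
- env.pause(seconds).
- solver.inverse_kinematics(position, orientation): joint angles nearest the present ones, or None.
- env.sense(): the state.
- viewer.read_camera(name): name is "scene" or "top" or "wrist"; returns (picture, depth): 420x560x3 uint8, red, green, blue; 420x560 float32, m along the optical axis (not along the pixel's ray), 0 where there is no reading.
- viewer.camera_info(name): a dict with "intrinsics" (3x3 intrinsics, pixels), "dist_coeffs" ([k1, k2, p1, p2, k3] as OpenCV has them; the pictures are not rectified), "eye" and "rotation" of the camera in the world; the wrist camera has in their place "T_tool_cam" (4x4, takes a point from camera to tool coordinates, whose origin is the TCP and whose axes are the flange's). Camera axes: x right, y up, looking along -z (the intrinsics and any distortion apply to the point x, -y, -z); pixel columns grow to the right and rows downward; lengths in m; the calibration is good to about 2 mm. A picture is of the moment at which its call begins: read the wrist's pose just before it. camera_info takes no time and is no camera call.
A pose or a line that the arm cannot do raises env.PlanningError and nothing moves.
- workorder.finish_job(): hands the job in; it is judged then, once.
Trained networks look in the newest picture that a camera, given by its name, has taken for a name from the list of things; names that differ only in an ending like _2 or _b are one class to them, and where a whole thing is asked for, a point or a joint stands for the part that bears it (a point fixed in the world has none). Each returns a list of dicts, best first, with "score" (0 to 1); they miss things now and then, are a little off and sometimes report something else, mostly with a low value. They report only what shows in the picture. A call takes as long as a camera call. They do not tell look-alikes from the thing itself.
- search_frame(camera, name): "at" ([x, y, z] in m, in world coordinates, good to about 4 mm: the middle of the surface that is visible of it).
- tip_of(camera, name): "at" ([x, y, z] in m, in world coordinates, good to about 4 mm: a listed point, or the origin of a listed thing).
The state is a dict: "t": time; "joint_positions": joint angles; "joint_velocities": joint speeds; "tau": joint torques, N m; "ee_pos": TCP position; "tcp_rot": TCP orientation; "wrist_force": force on the tool from outside, world axes, zero at the start; "moment": the same for the moment, N m; "gripper_width": finger opening in m; "grasp_force": force on a finger pad.
Only numpy, scipy, OpenCV 4.12 (cv2) and the standard library are available. Lean on these libraries where they do the work, as an engineer would, in place of code of your own. Each camera call takes 0.05 s, during which the arm holds its last target. There are 200 camera calls.

## Working session

There is one attempt and no reset: what is moved stays moved. The work goes in short steps, each a Python script; the robot and the scene stay as the last script left them, time stands still between calls to the robot, and variables do not carry over. Pictures are saved under pics/ and viewed, at most 10 in all, crops included, and the job is handed in when it is done.

```bash
mkdir -p pics; ls; python3 - <<'E'
from station import *
import cv2,numpy as np
for c in ("scene","top"):
    p,d=viewer.read_camera(c); cv2.imwrite(f"pics/{c}0.png",p[:,:,::-1]); np.save(f"{c}_d.npy",d); np.save(f"{c}_p.npy",p)
    i=viewer.camera_info(c); print(c,np.round(i["intrinsics"],1).tolist(),i["dist_coeffs"],np.round(i["eye"],3),np.round(i["rotation"],3).tolist())
    for n in ("board","tray","stilt_a_mid","cup","bud_vase","dish"):
        print(n,[(np.round(r["at"],3).tolist(),round(r["score"],2)) for r in tip_of(c,n)])
print(env.sense()["t"])
E
```

```text
pics
scene [[388.1, 0.0, 286.2], [0.0, 388.1, 215.6], [0.0, 0.0, 1.0]] [0.01337076 0.         0.         0.         0.        ] [ 0.732 -0.474  0.738] [[0.89, -0.372, 0.265], [0.457, 0.745, -0.486], [-0.016, 0.553, 0.833]]
board [([0.534, 0.014, 0.001], 0.66), ([0.429, 0.092, 0.044], 0.46)]
tray [([0.498, 0.252, -0.001], 0.64)]
stilt_a_mid [([0.441, -0.039, 0.044], 0.68), ([0.313, -0.16, 0.004], 0.58)]
cup [([0.52, 0.11, 0.035], 0.76)]
bud_vase [([0.54, 0.015, 0.033], 0.91), ([0.43, 0.095, 0.043], 0.33)]
dish [([0.553, -0.081, 0.037], 0.55)]
top [[408.8, 0.0, 277.9], [0.0, 408.8, 206.4], [0.0, 0.0, 1.0]] [-0.10951945  0.          0.          0.          0.        ] [ 0.32  -0.063  1.117] [[-0.02, 0.982, -0.19], [-0.999, -0.014, 0.03], [0.027, 0.191, 0.981]]
board [([0.535, 0.015, 0.002], 0.76)]
tray [([0.496, 0.249, -0.002], 0.63)]
stilt_a_mid [([0.316, -0.159, 0.006], 0.49), ([0.44, -0.041, 0.044], 0.44)]
cup [([0.516, 0.112, 0.036], 0.77)]
bud_vase []
dish [([0.551, -0.081, 0.031], 0.85)]
0.7
```

View pics/scene0.png

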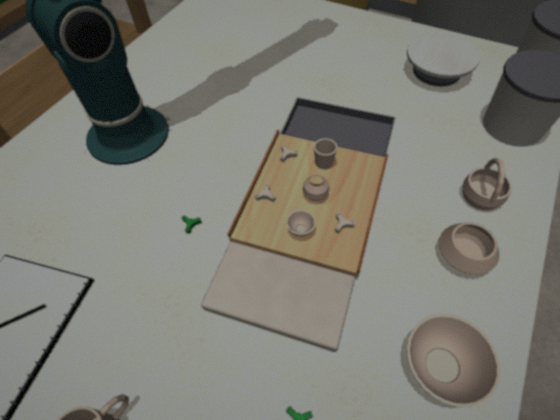

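View pics/top0.png

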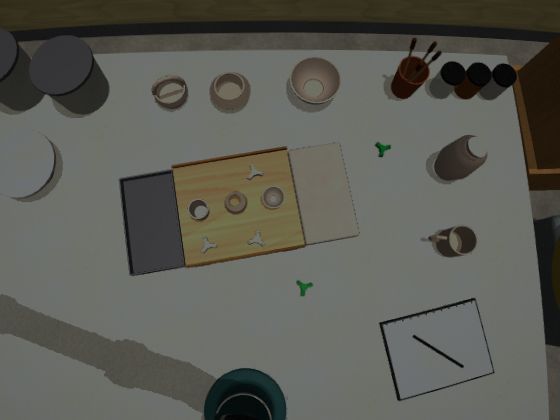

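The scene picture shows the dark tray at the board's +y end (about 340,125) and the slab at the other end. The white stilts are at (288,154), (265,194) and (343,222), and the green look-alikes are off the board. In the top picture the stilts are at (208,245), (257,240) and (254,173).

```bash
cat > h.py <<'E'
from station import *
import cv2,numpy as np
def ray(cam,px,z):
    i=viewer.camera_info(cam); R=np.array(i["rotation"]); e=np.array(i["eye"])
    u=cv2.undistortPoints(np.array(px,float).reshape(-1,1,2),np.array(i["intrinsics"]),np.array(i["dist_coeffs"])).reshape(-1,2)
    d=np.c_[u[:,0],-u[:,1],-np.ones(len(u))]@R.T
    return (e+d*((z-e[2])/d[:,2])[:,None])[:,:2]
E
python3 - <<'E'
from h import *
for c,seeds in (("top",[(208,245),(257,240),(254,173)]),("scene",[(288,154),(265,194),(343,222)])):
    p=np.load(c+"_p.npy"); hsv=cv2.cvtColor(p,cv2.COLOR_RGB2HSV)
    m=((hsv[...,0]>8)&(hsv[...,0]<28)&(hsv[...,1]>85)&(hsv[...,2]>90)).astype(np.uint8)
    m=cv2.morphologyEx(m,cv2.MORPH_OPEN,np.ones((3,3)))
    n,l,s,_=cv2.connectedComponentsWithStats(m); k=l[tuple(np.array((225,190) if c=="top" else (245,345))[[0,1]])]
    bl=1+np.argmax([s[j,4] if 100<s[j,0]<300 and 100<s[j,1]<250 else 0 for j in range(1,n)])
    pts=np.argwhere(l==bl)[:,::-1]; w=ray(c,pts,.036)
    r=cv2.minAreaRect(w.astype(np.float32)*1000); print(c,s[bl],r)
    for u,v in seeds:
        H=15; q=hsv[v-H:v+H,u-H:u+H].astype(int); mm=((q[...,1]<65)&(q[...,2]>95)).astype(np.uint8)
        n,l2,s2,ce=cv2.connectedComponentsWithStats(mm); b=1+np.argmax(s2[1:,4])
        print(s2[b],np.round(ray(c,[ce[b]+[u-H,v-H]],.049),4))
s=env.sense(); print(np.round(s["tcp_rot"],2).tolist())
E
```

```text
top [ 173  150  125   88 5334] ((570.8106689453125, 19.9752197265625), (193.5508270263672, 317.2690734863281), 9.352770805358887)
[ 8  6 16 17 91] [[0.4295 0.0918]]
[ 6  5 17 16 92] [[ 0.4423 -0.0383]]
[ 8  6 16 15 85] [[ 0.6251 -0.0322]]
scene [ 287  148  100  125 5748] ((592.2079467773438, 21.056289672851562), (163.16738891601562, 321.6207580566406), 9.047886848449707)
[  7   6  17  14 108] [[0.4297 0.0919]]
[  5   5  20  15 134] [[ 0.4423 -0.0385]]
[  7   6  20  18 156] [[ 0.626  -0.0323]]
[[-0.93, 0.36, 0.0], [0.36, 0.93, 0.0], [-0.0, 0.0, -1.0]]
```

```bash
cat >> h.py <<'E'
th=np.radians(9.2); C=np.array([.535,.0145]); Rb=np.array([[np.cos(th),-np.sin(th)],[np.sin(th),np.cos(th)]])
def W(x,y,z): return np.r_[C+Rb@[x,y],z]
def B(p): return Rb.T@(np.asarray(p)[:2]-C)
def ori(sg=1):
    y=np.r_[sg*Rb[:,0],0]; z=np.array([0,0,-1.]); return np.c_[np.cross(y,z),y,z]
def st(tag=""):
    s=env.sense(); print(tag,round(s["t"],2),"board",np.round(B(s["ee_pos"]),4),round(s["ee_pos"][2],4),"F",np.round(s["wrist_force"],1))
def pics(n,cams=("scene",)):
    for c in cams:
        p,d=viewer.read_camera(c); cv2.imwrite(f"pics/{n}_{c}.png",p[:,:,::-1])
E
python3 - <<'E'
from h import *
for sg in (1,-1):
    q=solver.inverse_kinematics(W(-.089,.03,.15),ori(sg)); print(sg,None if q is None else np.round(q,2))
effector.grasp(10)
sg=1 if solver.inverse_kinematics(W(-.089,.03,.15),ori(1)) is not None else -1
env.reach(W(-.089,.03,.15),ori(sg)); st("above")
env.movel(W(-.089,.03,.041),rate=.08); st("down")
env.movel(W(-.089,.09,.041),rate=.05); st("mid")
pics("a1",("scene","top"))
E
```

```text
1 [-0.62  0.22  0.54  2.18 -0.16  0.78  0.18]
-1 [-1.21  0.53  1.37  2.2  -0.66  0.94 -2.43]
above 4.25 board [-0.0885  0.031 ] 0.15 F [-0.3  0.8  0.3]
down 5.77 board [-0.0886  0.03  ] 0.0414 F [-0.4 -0.2  0.2]
mid 7.12 board [-0.089   0.0897] 0.041 F [-0.3 -0.2  0.1]
```

```bash
python3 -c "
import cv2,numpy as np
a=cv2.imread('pics/a1_scene.png')[90:290,190:420];b=cv2.imread('pics/a1_top.png')[130:290,110:370]
a=cv2.resize(a,(400,348));b=cv2.resize(b,(400,246));
o=np.zeros((348,800,3),np.uint8);o[:,:400]=a;o[:246,400:]=b;cv2.imwrite('pics/a1c.png',o)"
```

```text
(no output)
```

View pics/a1c.png

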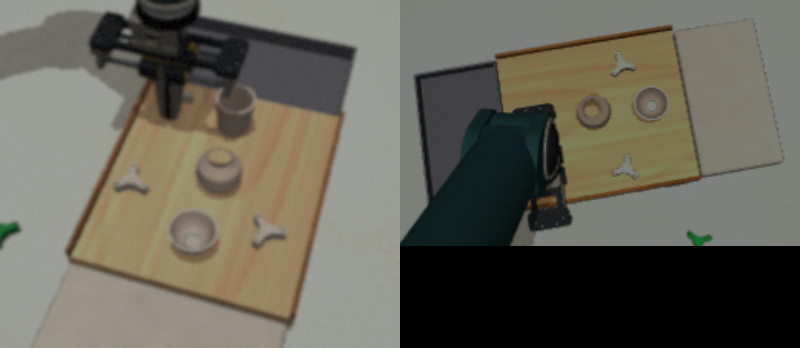

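In the left crop the finger is behind stilt a, with one arm showing at (187,98) and the cup untouched. I'll carry on over the end.

```bash
python3 - <<'E'
from h import *
env.movel(W(-.089,.205,.041),rate=.06); st("end")
env.movel(W(-.089,.205,.13),rate=.15)
env.movel(W(-.095,-.09,.13),rate=.2); st("back")
pics("a2",("scene","top"))
a=cv2.imread('pics/a2_scene.png')[80:290,190:420];b=cv2.imread('pics/a2_top.png')[130:290,110:370]
a=cv2.resize(a,(400,365));b=cv2.resize(b,(400,246))
o=np.zeros((365,800,3),np.uint8);o[:,:400]=a;o[:246,400:]=b;cv2.imwrite('pics/a2c.png',o)
E
```

```text
end 9.28 board [-0.089   0.2047] 0.041 F [-0.6  0.4 -0.1]
back 11.65 board [-0.0951 -0.0892] 0.1298 F [-0.8  0.3  0.8]
```

View pics/a2c.png

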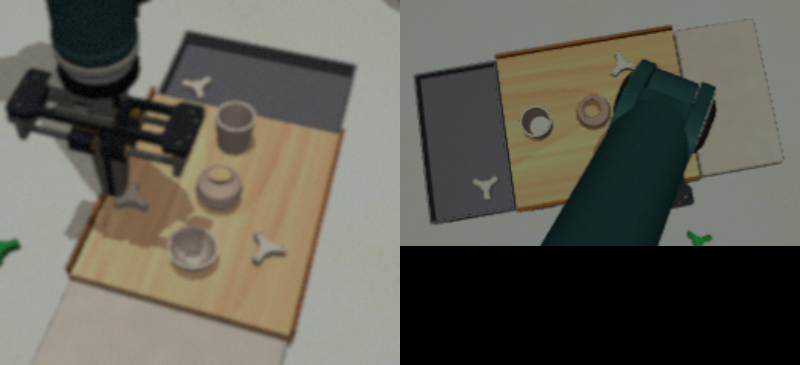

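Stilt a lies in the tray, at (197,86) on the left and (486,187) on the right. The pots are unmoved. Next is b.

```bash
cat > sw.py <<'E'
from h import *
def sweep(x,y0,n,x1=None,y1=.215):
    env.movel(W(x,y0,.041),rate=.08); st("down")
    for k in np.linspace(y0,y1,5)[1:]:
        env.movel(W(x if x1 is None else x+(x1-x)*(k-y0)/(y1-y0),k,.041),rate=.07); st()
        pics(f"{n}_{k:.2f}")
    env.movel(W(x if x1 is None else x1,y1,.16),rate=.2)
E
python3 - <<'E'
from sw import *
sweep(-.096,-.092,"b",x1=-.088)
env.movel(W(.085,.0,.16),rate=.25)
env.movel(W(.085,-.118,.16),rate=.2); st("c start")
pics("b2",("scene","top"))
import glob
fs=sorted(glob.glob("pics/b_*.png"))[:2]
o=np.zeros((600,800,3),np.uint8)
ims=[cv2.imread(f)[80:290,190:420] for f in ['pics/b_0.06_scene.png','pics/b_0.14_scene.png','pics/b2_scene.png']]+[cv2.imread('pics/b2_top.png')[130:290,110:370]]
for i,m in enumerate(ims):
    m=cv2.resize(m,(400,300)) ; o[300*(i//2):300*(i//2)+300,400*(i%2):400*(i%2)+400]=m
cv2.imwrite('pics/b2c.png',o)
E
ls pics
```

```text
down 13.02 board [-0.0956 -0.0921] 0.0414 F [-0.1  0.4 -0.3]
 14.27 board [-0.094  -0.0156] 0.041 F [ 0.6 -0.9 -0.3]
 15.57 board [-0.092   0.0611] 0.041 F [ 0.1 -0.7  0.2]
 16.87 board [-0.0901  0.1379] 0.041 F [-0.8  0.5  0.3]
 18.17 board [-0.088   0.2145] 0.041 F [ 0.5 -0.8  0.1]
c start 20.95 board [ 0.0852 -0.1162] 0.1598 F [-0.9  0.6 -0.3]
a1_scene.png
a1_top.png
a1c.png
a2_scene.png
a2_top.png
a2c.png
b2_scene.png
b2_top.png
b2c.png
b_-0.02_scene.png
b_0.06_scene.png
b_0.14_scene.png
b_0.21_scene.png
scene0.png
top0.png
```

View pics/b2c.png

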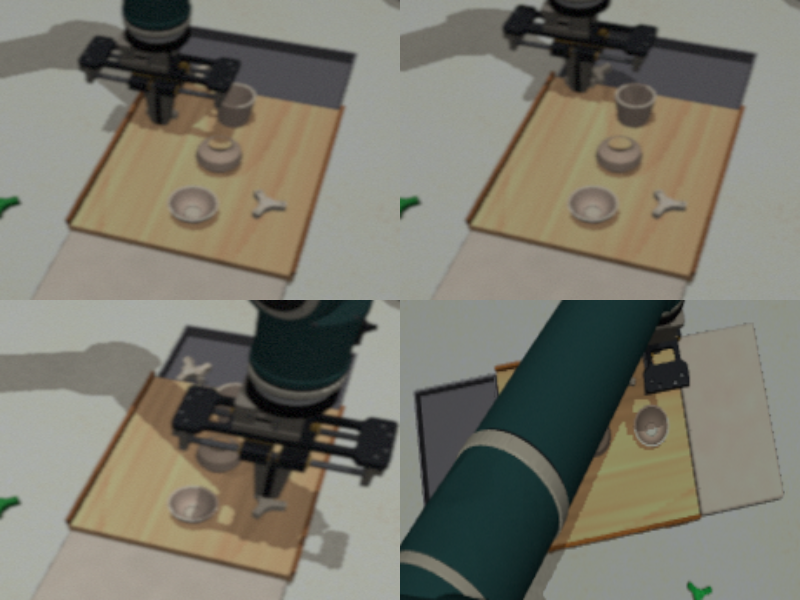

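Stilt b went into the tray beside a (bottom left, about (195,368)). The pots are unmoved. Next is c.

```bash
python3 - <<'E'
from sw import *
env.movel(W(.079,-.116,.1),rate=.15)
sweep(.079,-.116,"c",x1=.082)
env.movel(W(.08,0,.25),rate=.25); st()
# look from above the tray with the wrist camera
env.movel(W(.0,.0,.3),rate=.25); st()
pics("c2",("scene","top","wrist"))
o=np.zeros((600,800,3),np.uint8)
ims=[cv2.imread('pics/c2_scene.png')[80:290,190:420],cv2.imread('pics/c2_top.png')[130:290,110:370],cv2.imread('pics/c2_wrist.png'),cv2.imread('pics/c_0.13_scene.png')[80:290,190:420]]
for i,m in enumerate(ims): o[300*(i//2):300*(i//2)+300,400*(i%2):400*(i%2)+400]=cv2.resize(m,(400,300))
cv2.imwrite('pics/c2c.png',o)
for c in("scene","top","wrist"):
  for n in ("stilt_a_mid",)+(("cup","bud_vase","dish") if c!="wrist" else ()):
    print(c,n,[(np.round(B(r["at"]),3),round(r["at"][2],3),round(r["score"],2)) for r in tip_of(c,n)])
E
```

```text
down 22.48 board [ 0.0793 -0.1163] 0.0413 F [ 1.2  0.5 -0.1]
 23.82 board [ 0.0797 -0.0339] 0.0411 F [ 0.1  0.3 -0.1]
 25.2 board [0.0805 0.0488] 0.0411 F [-0.9 -0.1  0.1]
 26.58 board [0.0813 0.1315] 0.041 F [ 0.8 -0.2  0.6]
 27.97 board [0.0821 0.2143] 0.041 F [ 0.  -0.5 -0.1]
 29.84 board [0.0798 0.0019] 0.249 F [ 0.4  0.9 -0.3]
 30.37 board [0.0007 0.0018] 0.2999 F [0.3 0.5 0.5]
scene stilt_a_mid [(array([0.103, 0.025]), 0.044, 0.65), (array([-0.097,  0.199]), 0.029, 0.49), (array([-0.249, -0.141]), 0.006, 0.45)]
scene cup [(array([-0.   ,  0.099]), 0.035, 0.89)]
scene bud_vase [(array([ 0.003, -0.001]), 0.033, 0.81)]
scene dish [(array([ 0.006, -0.097]), 0.035, 0.86)]
top stilt_a_mid [(array([-0.245, -0.138]), 0.005, 0.55)]
top cup []
top bud_vase [(array([0.003, 0.003]), 0.034, 0.6)]
top dish [(array([-0.003, -0.096]), 0.034, 0.74), (array([-0.004,  0.004]), 0.002, 0.2)]
wrist stilt_a_mid [(array([-0.244, -0.136]), 0.012, 0.71), (array([0.001, 0.002]), 0.0, 0.65), (array([-0.089,  0.202]), 0.028, 0.61)]
```

View pics/c2c.png

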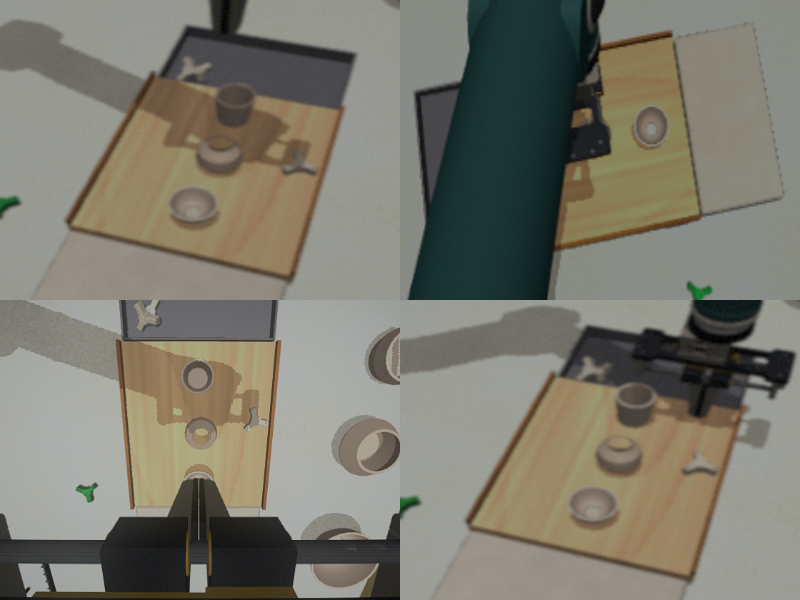

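Stilt c slipped off the finger to the far batten, at about board (0.103, 0.025) and (299,163) in the first crop. Stilt b is lying on top of a in the tray at about (190,68). I'll measure c and push it again, centred.

```bash
python3 - <<'E'
from h import *
p=cv2.imread("pics/c2_scene.png")[:,:,::-1].copy(); hsv=cv2.cvtColor(p,cv2.COLOR_RGB2HSV)
u,v,H=362,194,16; q=hsv[v-H:v+H,u-H:u+H].astype(int); mm=((q[...,1]<65)&(q[...,2]>75)).astype(np.uint8)
n,l2,s2,ce=cv2.connectedComponentsWithStats(mm); b=1+np.argmax(s2[1:,4]); print(s2[b],ce[b])
w=ray("scene",np.argwhere(l2==b)[:,::-1]+[u-H,v-H],.050); k=np.array([B(x) for x in w]); print(k.mean(0),k.min(0),k.max(0))
m=np.zeros((9,13),int)
for row in mm: print("".join(".#"[i] for i in row))
E
```

```text
[  7   7  20  17 163] [15.98159509 17.07361963]
[0.10638147 0.01855594] [ 0.08820584 -0.00239335] [0.12829847 0.04538127]
................................
................................
................................
................................
................................
................................
................................
...............#................
..............###...............
.............#####..............
.............#####..............
.............#####..............
.............######.............
.............######.............
.............#######............
............#########...........
............###########.........
........#################.......
.......###################......
.......####################.....
.......########.#.########......
.......############..#####.....#
.......#.####.......##.###.....#
........##............###......#
...............................#
..............................##
..............................##
..............................##
..............................##
.............................###
.............................###
.............................###
```

Stilt c now lies with one arm forward and two towards the pusher, a good pushing pose.

```bash
python3 - <<'E'
from sw import *
env.movel(W(.106,-.04,.25),rate=.3)
env.movel(W(.106,-.04,.1),rate=.2)
sweep(.106,-.04,"d",x1=.100,y1=.215)
# clear view: stand off over near side
env.movel(W(-.09,.1,.3),rate=.3); st()
pics("d2",("scene","wrist"))
o=np.zeros((600,800,3),np.uint8)
ims=[cv2.imread('pics/d2_scene.png')[80:290,190:420],cv2.imread('pics/d2_wrist.png')]
for i,m in enumerate(ims): o[:400,400*i:400*i+400]=cv2.resize(m,(400,400 if i==0 else 300)) if i==0 else np.vstack([cv2.resize(m,(400,300)),np.zeros((100,400,3),np.uint8)])
cv2.imwrite('pics/d2c.png',o[:400])
for c in("scene","wrist"):
    print(c,[(np.round(B(r["at"]),3),round(r["at"][2],3),round(r["score"],2)) for r in tip_of(c,"stilt_a_mid")])
E
```

```text
down 33.32 board [ 0.1063 -0.0403] 0.0413 F [ 0.3 -1.1  0.5]
 34.38 board [0.1045 0.0231] 0.0411 F [ 0.1 -0.1 -0. ]
 35.48 board [0.103  0.0868] 0.0411 F [-0.  -0.2  0.5]
 36.59 board [0.1015 0.1505] 0.0411 F [ 0.4 -0.3 -0.4]
 37.7 board [0.1    0.2142] 0.041 F [ 0.3 -0.7 -0.1]
 39.52 board [-0.09    0.1005] 0.2994 F [ 0.1  0.3 -0.5]
scene [(array([-0.25, -0.14]), 0.007, 0.69), (array([-0.095,  0.197]), 0.029, 0.51), (array([0.098, 0.222]), 0.015, 0.26)]
wrist [(array([-0.094,  0.202]), 0.029, 0.76)]
```

View pics/d2c.png

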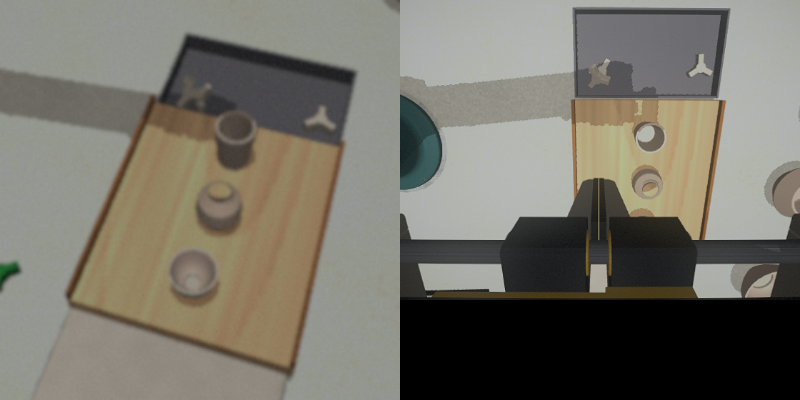

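Stilt c is in the tray ((318,118) on the left, (700,66) on the right). a and b are stacked at (597,72), so I'll check b's height up close.

```bash
python3 - <<'E'
from h import *
env.movel(W(-.09,.13,.2),rate=.25)
s=env.sense(); p,d=viewer.read_camera("wrist"); i=viewer.camera_info("wrist")
T=np.eye(4);T[:3,:3]=s["tcp_rot"];T[:3,3]=s["ee_pos"];T=T@np.array(i["T_tool_cam"])
vv,uu=np.mgrid[:420,:560]; un=cv2.undistortPoints(np.c_[uu.ravel(),vv.ravel()].astype(float).reshape(-1,1,2),np.array(i["intrinsics"]),np.array(i["dist_coeffs"])).reshape(-1,2)
z=d.ravel().astype(float); P=np.c_[un[:,0]*z,-un[:,1]*z,-z]@T[:3,:3].T+T[:3,3]
b=(P[:,:2]-C)@Rb; ok=(z>0)&(b[:,1]>.168)&(b[:,1]<.29)&(b[:,0]>-.13)&(b[:,0]<.13)
print("floor",np.median(P[ok][:,2]))
# height map, 3mm cells
for y in np.arange(.24,.164,-.004):
    print(f"{y:.3f}"," ".join("%3d"%(1000*np.median(P[q][:,2])) if (q:=(z>0)&(abs(b[:,0]-x)<.002)&(abs(b[:,1]-y)<.002)).any() else " . " for x in np.arange(-.13,-.054,.004)))
x0,y0=uu.ravel()[ok].min(),vv.ravel()[ok].min()
k=ok&(P[:,2]>.012)&(b[:,0]<0); x0,x1,y0,y1=uu.ravel()[k].min(),uu.ravel()[k].max(),vv.ravel()[k].min(),vv.ravel()[k].max(); print(x0,x1,y0,y1)
c=p[max(0,y0-15):y1+15,max(0,x0-15):x1+15,::-1]; cv2.imwrite("pics/e.png",cv2.convertScaleAbs(cv2.resize(c,None,fx=5,fy=5,interpolation=cv2.INTER_CUBIC)[:600,:800],alpha=1.5))
E
```

```text
floor 0.004782029418832462
0.240   5   4   4   4   4   4   4   5   5   4   5   4   5   4   5   4   4   4   4   5
0.236   5   5   4   4   4   5   4   5   4   5   4   5   4   4   4   4   5   4   4   5
0.232   4   4   4   4   5   5   5   5   5   5   4   5   4  19  19   5   4   4   4   4
0.228   4   4   5   5   4   4   4   4   4   4   4   5   5  19  20  17   4   4   4   4
0.224   5   4   4   4   4   4   4   4   5   4   4   4  19  19  19   5   4   5   4   4
0.220   4   4   4   4   4   4  32  35  36   5   5  19  19  19   4   4   4   4   4   4
0.216   5   4   4   4   4   4  39  42  39  31  19  19  20  19   4   4   5   4   4   4
0.212   5   4   4   4   4   4  40  41  40  34  23  19  19  19   5   4   4   4   4   4
0.208   5   4   4   4   5   4  36  38  39  34  30  27  19  19   4   4   4   4   3   4
0.204   4   4   4   4   4   4   5  35  37  36  34  30  28  28   5   4   4   4   4   4
0.200   4   4   4   4   4   4   4  33  34  35  36  34  32  32  31  30   4   4   4   4
0.196   5   4   5   4   4   4   4  28  30  33  34  35  37  37  36  34   4   4   4   4
0.192   5   4   4   4   5   4  23  25  28  29  31  33  35  36  37  30   4   4   4   4
0.188   5   4   4   4   4  18  21  23  25  27   3   4  32  34  34   4   4   4   4   4
0.184   5   4   5   4   4  16  17  19   4   4   4   4   4   4   4   4   4   4   4   4
0.180   5   4   4   4   4   4   5   4   4   4   4   4   4   4   4   4   4   4   4   4
0.176   4   4   4   4   4   4   4   4   4   4   4   4   4   4   4   4   4   4   4   4
0.172   4   4   4   4   4   4   4   4   4   4   3   4   5   4   5   4   4   4   5   4
0.168  23  14  15  15  19  15  15  14  23  15  15  15  19  14  15  14  14  15  15  15
259 298 99 150
```

View pics/e.png

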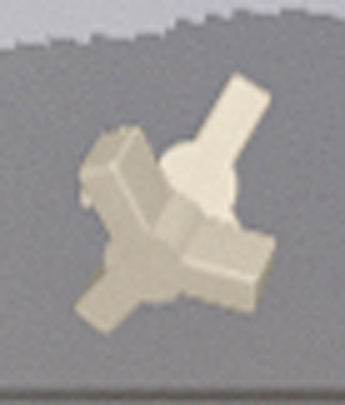

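The close-up shows b tilted at rest on a. The depth map puts its top surface at the hub at about 33 mm, so its centre is about 26 mm up, below the 32 mm limit. All three are inside the walls and the pots are where they were, so I'm handing in.

```bash
python3 - <<'E'
from h import *
env.movel(W(-.09,.1,.3),rate=.25); st()
print(workorder.finish_job())
E
```

```text
40.9 board [-0.0898  0.1   ] 0.3007 F [ 0.5  0.4 -1. ]
the job is handed in; nothing more can be done
None
```

I pushed all three stilts over the board's end into the tray and handed the job in at about 41 s, with no verdict returned: b rests tilted on a with its centre about 26 mm up (limit 32 mm), c slipped off the finger once and needed a second push, and the three pots showed no visible movement.

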